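# Tighten the lock ring of a suction filter pot with a pin spanner

## Robot

A 6-joint arm with a two-finger parallel gripper is mounted at the origin on a cart in front of the work surface, level with it; the furniture and walls round the work are solid. World frame = base frame: x ahead of the robot, y to its left, z up, the work surface at z = 0. Lengths are in m, angles in rad, forces in N, time in s.
With the tool pointing down it reaches from about 0.375 to 0.925 m from the base axis. Payload 5.7 kg.
Tool frame: the origin (TCP) lies midway between the tips of the shut fingers; the grasp point (between the pads) lies 19 mm behind it; z points along the fingers, y is the line along which they close (so a half turn about z gives the same grasp; the last joint's range is limited). The gripper opens to 88 mm and grips with 3 to 60 N. Pads are 20 mm wide; open, the fingers measure 115 mm over their backs; the gripper's body (75 mm by 178 mm) begins 61 mm behind the grasp point.
Start: joints at [1.23, 0.359, 1.51, -0, 1.272, -0.115], TCP at [0.134, 0.585, 0.223] pointing down, gripper open.
Joint ranges: [-2.97, 2.97], [-1.01, 2.36], [0.21, 2.38], [-0.96, 4.11], [0.2, 2.71], [-2.98, 2.98]. Speed limits (rad/s): [2.39, 2.39, 3.14, 3.14, 3.14, 3.14].

## Interface

Orientations are given as a unit quaternion [x, y, z, w].
In Python, from bench import move_ptp, servo_line, goto_joints, move_gripper, sleep, inverse_kinematics, capture, PlanningError, close_job, spot_in, silhouettes, current_clock, current_joint_pos, current_qvel, current_joint_torque, current_position, current_orientation, current_force, current_torque, current_finger_gap, current_grip_force gives the robot as it stands. Calls block until the motion is done:
- move_ptp(position, orientation): joint-space move of the TCP to a pose.
- servo_line(position, orientation=None, rate=0.15, contact_N=None): straight line of the TCP; orientation=None keeps the orientation; rate is the mean speed in m/s. With contact_N (N) it stops when the force on the tool has changed by that much, and returns True; else False.
- goto_joints(angles): joint-space move.
- move_gripper(opening): finger opening in m; the grip force is fixed at half the most; returns when the fingers have stopped.
- sleep(seconds).
- inverse_kinematics(position, orientation): joint angles nearest the present ones, or None.
- capture(name): name is "scene" or "side" or "wrist"; returns a dict with "image" (480x640x3 uint8, blue, green, red), "range_z" (480x640 float32, m along the optical axis (not along the pixel's ray), 0 where there is no reading), "intrinsics" (3x3 intrinsics, pixels), "R" (3x3) and "t" (3): a world point X has camera coordinates R X + t. Camera axes: x right, y down, z forward; pixel columns grow to the right and rows downward; lengths in m; the calibration is good to about 2 mm. The wrist camera is an equidistant fisheye: a pixel r from the principal point sees the ray r / f radians off the axis. A picture is of the moment at which its call begins.
A pose or a line that the arm cannot do raises PlanningError and nothing moves.
- close_job(): hands the job in; it is judged then, once.
Trained networks look in the newest picture that a camera, given by its name, has taken for a name from the list of things; names that differ only in an ending like _2 or _b are one class to them, and where a whole thing is asked for, a point or a joint stands for the part that bears it (a point fixed in the world has none). Each returns a list of dicts, best first, with "conf" (0 to 1); they miss things now and then, are a little off and sometimes report something else, mostly with a low value. They report only what shows in the picture. A call takes as long as a camera call. They do not tell look-alikes from the thing itself.
- spot_in(camera, query): "xy" ([column, row] in pixels, amid what is visible of it).
- silhouettes(camera, query): "region" (480x640 bool, what is visible of it) and "xy" ([column, row] in pixels, amid what is visible of it).
Readings, each from a call of its own:
- current_clock(): time.
- current_joint_pos(): joint angles.
- current_qvel(): joint speeds.
- current_joint_torque(): joint torques, N m.
- current_position(): TCP position.
- current_orientation(): TCP orientation.
- current_force(): force on the tool from outside, world axes, zero at the start.
- current_torque(): the same for the moment, N m.
- current_finger_gap(): finger opening in m.
- current_grip_force(): force on a finger pad.
Only numpy, scipy, OpenCV 4.12 (cv2) and the standard library are available. Lean on these libraries where they do the work, as an engineer would, in place of code of your own. Each camera call takes 0.05 s, during which the arm holds its last target. There are 200 camera calls.

## Task

The lock ring on the suction filter pot is loose. Take the two-pronged pin spanner from its stand, feel both prongs well down into the two holes of the pot's round steel collar without forcing them, and with the spanner turn the collar clockwise (seen from above) until the lock ring is fully up against its stop, gently and without straining it further. Then put the spanner back upright in its stand, both prongs in its holes, and leave the other things where they are.

Things in the scene. Friction and masses are not known exactly. Their poses are not given: they have to be found in the camera images.
- pot: grey round suction filter pot fixed to the worktop, 112 mm across the foot, 106 mm at the top; hose stub along +x. Origin: centre of its underside, on the axis of ring and collar, z up. Ring and collar lie on a springy gasket on it: they can be pressed down 6 mm at 2 N per mm (hard after that) and rise again when let go.
- stop_post (a point): top of the small upright stop post (8 x 10 mm) on the pot's rim, 74 mm above the worktop, 58 mm from the axis; the lock ring's lug ends against its side
- lock_ring (a joint): turn in rad, growing clockwise from above, of the dark steel lock ring (104 mm across, 82 inside, top 5 mm below the collar face; a lug on its rim). 1.2 = home at the stop (which yields a little); starts 0.6 to 0.85. Stiff (0.35 N m), stays where left. Driven only by the collar inside it, which has 0.4 rad free play either way against it and takes it along clockwise at the end of that play.
- collar_face (a point): point on the axis, on the flat top of the bright steel collar (disc 81 mm across, 78 mm above the worktop); not turning with it. Two round holes, 10 mm wide, 11 deep, on one diameter, centres 25 mm from the axis. Yaw of the line through them: pot yaw + 0.9 - lock_ring - p, where p, the collar's place in its play, is -0.4 to 0.4 and not measured. It turns in its play against 0.1 N m.
- spanner: steel two-pin spanner, 0.16 kg, upright. Origin midway between the prong tips, z up, x along the line through the prongs. Round prongs 7 mm wide (last 2 mm tapered), 10 mm long, at x = +-25 mm; head 62 x 16 mm from z = 10 to 22 mm; flat grip 40 (x) by 12 mm (y), z = 22 to 85 mm, to be pinched across y. Same when turned half round. Starts in the stand.
- prong_a (a point): centre of the tip of the prong at the spanner's +x
- prong_b (a point): centre of the tip of the prong at the spanner's -x
- stand: grey plastic block fixed to the worktop, 84 (x) by 36 mm, 30 mm high, on a 96 x 48 mm foot plate. Two holes 11 mm wide, 14 deep, at x = +-25 mm in its top. Origin: centre of its underside, z up. With the spanner in it the head lies on the block's top, the spanner's origin is 20 mm above the stand's and their x axes agree, either way round.
- bur_block: bystander: white block 34 x 62 mm with small burs standing in it, 34 mm high
- dappen_dish: bystander: small glass dish, 32 mm across, 22 mm high
- bond_bottle: bystander: small dark bottle with a white cap, 23 mm across, 55 mm high
There are look-alikes about, which are no part of the job. Several things have the shape of the spanner; the one meant has the colours described above.

How it is judged:
On the way, in this order (a step that is already met when the one before it is completed fails the run):
1. both prongs of the spanner are at least 5 mm down in the collar's holes (z of each of prong_a, prong_b in the frame of collar_face below -0.005 m and horizontal distance between spanner and collar_face below 0.005 m), for 0.2 s.
2. the lock ring is turned home to its stop (within 0.05 rad) with both prongs still in the holes (all of step 1 and value of joint lock_ring above 1.15 rad), for 0.2 s.
At the end, for the whole second after the job is handed in: The lock ring is home at its stop (joint above 1.15 rad of 1.2) and still; the spanner stands at rest and upright (within 0.08 rad) in its stand, within 6 mm of its centre and with its head down on the block to within 4 mm (value of joint lock_ring above 1.15 rad and velocity of joint lock_ring below 0.05 rad/s and horizontal distance between spanner and stand below 0.006 m and z of spanner in the frame of stand below 0.024 m and angle between spanner's own z axis and vertical below 0.08 rad and linear speed of spanner below 0.02 m/s); the robot touches nothing.
It fails at once if the spanner bears on the pot, its ring or its collar with more than 40 N (forced or overtightened) (contact force between spanner and pot above 40 N).
It fails at once if the fingers push on the pot, ring or collar (over 3 N) instead of the spanner (contact force between the fingers and pot above 3 N).
It fails at once if a bystander is moved by more than 20 mm (distance of any of bur_block, dappen_dish, bond_bottle from where it was at the start of the episode above 0.02 m).
It also fails if it takes over 61 s, if anything falls off the work surface, if the arm or the gripper's body presses on something with over 40 N, if the wrist force passes 120 N, or if a joint passes its speed limit or range.

## Working session

There is one attempt and no reset: what is moved stays moved. The work goes in short steps, each a Python script; the robot and the scene stay as the last script left them, time stands still between calls to the robot, and variables do not carry over. Pictures are saved under pics/ and viewed, at most 10 in all, crops included, and the job is handed in when it is done.

```bash
ls; mkdir -p pics
cat > h.py <<'E'
import numpy as np, cv2
from bench import *
def pt(c,u,v,z=None):
    """world point of pixel from depth (pinhole) or on plane z"""
    K=c["intrinsics"];R=c["R"];t=c["t"]
    ray=np.linalg.solve(K,[u,v,1.0])
    if z is None:
        return R.T@(ray*c["range_z"][int(round(v)),int(round(u))]-t)
    o=-R.T@t;d=R.T@ray
    return o+d*(z-o[2])/d[2]
def cloud(c):
    K=c["intrinsics"];v,u=np.mgrid[0:480,0:640]
    d=c["range_z"];P=np.stack([(u-K[0,2])/K[0,0]*d,(v-K[1,2])/K[1,1]*d,d],-1)
    return (P-c["t"])@c["R"]
E
python3 - <<'E'
from h import *
print(current_clock())
cs={}
for n in("scene","side"):
    c=capture(n);cs[n]=c;cv2.imwrite(f"pics/{n}1.png",c["image"])
    print(n,c["intrinsics"].round(1).tolist(),"cam",(-c["R"].T@c["t"]).round(3))
    for q in("pot","stop_post","lock_ring","collar_face","spanner","prong_a","stand","bur_block","dappen_dish","bond_bottle"):
        for r in spot_in(n,q)[:5]:
            u,v=r["xy"]; print(q,round(r["conf"],2),np.round(r["xy"]),pt(c,u,v).round(3))
np.savez("c1.npz",**{n+k:cs[n][k] for n in cs for k in cs[n]})
print(current_clock())
E
```

```text
pics
0.0
scene [[496.6, 0.0, 323.7], [0.0, 496.6, 240.7], [0.0, 0.0, 1.0]] cam [0.144 0.879 0.581]
pot 0.95 [359. 208.] [0.464 0.198 0.074]
stop_post 0.66 [353. 211.] [0.475 0.201 0.065]
stop_post 0.55 [286. 264.] [0.492 0.397 0.075]
lock_ring 0.59 [361. 194.] [0.477 0.164 0.079]
spanner 0.96 [287. 265.] [0.491 0.395 0.072]
spanner 0.76 [252. 324.] [0.474 0.513 0.059]
spanner 0.62 [366. 281.] [0.374 0.352 0.057]
prong_a 0.73 [365. 284.] [0.375 0.352 0.05 ]
prong_a 0.67 [254. 326.] [0.469 0.515 0.059]
prong_a 0.59 [284. 266.] [0.496 0.396 0.07 ]
stand 0.6 [289. 290.] [0.484 0.405 0.03 ]
bur_block 0.83 [304. 234.] [0.55  0.25  0.016]
bur_block 0.57 [331. 244.] [0.492 0.251 0.015]
dappen_dish 0.51 [332. 244.] [0.491 0.251 0.015]
bond_bottle 0.79 [379. 249.] [0.4   0.243 0.033]
bond_bottle 0.19 [361. 192.] [0.481 0.156 0.078]
side [[502.6, 0.0, 320.8], [0.0, 502.6, 250.3], [0.0, 0.0, 1.0]] cam [ 0.255 -0.42   0.494]
pot 0.64 [353. 320.] [0.469 0.101 0.068]
pot 0.32 [310. 231.] [0.491 0.383 0.066]
stop_post 0.76 [351. 317.] [0.467 0.104 0.071]
lock_ring 0.87 [350. 301.] [0.476 0.134 0.077]
collar_face 0.66 [351. 302.] [0.477 0.13  0.077]
spanner 0.71 [308. 232.] [0.488 0.38  0.067]
spanner 0.7 [292. 219.] [0.487 0.492 0.042]
spanner 0.59 [257. 264.] [0.381 0.335 0.042]
prong_a 0.91 [286. 218.] [0.476 0.499 0.042]
prong_a 0.63 [310. 231.] [0.491 0.383 0.067]
prong_a 0.62 [259. 260.] [0.384 0.336 0.05 ]
stand 0.91 [310. 256.] [0.487 0.366 0.022]
bond_bottle 0.8 [286. 305.] [0.402 0.224 0.025]
bond_bottle 0.21 [312. 233.] [0.496 0.382 0.061]
1.1
```

Run:
```python
from h import *
a=cv2.imread("pics/scene1.png")[150:370,200:430];b=cv2.imread("pics/side1.png")[190:360,220:430]
a=cv2.resize(a,None,fx=2.6,fy=2.6,interpolation=3)[:, :];b=cv2.resize(b,None,fx=2.6,fy=2.6,interpolation=3)
a=cv2.resize(a,(400,383));b=cv2.resize(b,(400,324))
s=np.zeros((600,800,3),np.uint8)
A=cv2.resize(cv2.imread("pics/scene1.png"),(400,300));B=cv2.resize(cv2.imread("pics/side1.png"),(400,300))
cv2.imwrite("pics/crop1.png",np.hstack([np.pad(a,((0,0),(0,0),(0,0))),np.pad(b,((0,59),(0,0),(0,0)))]))
```

```text
(no output)
```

View pics/scene1.png

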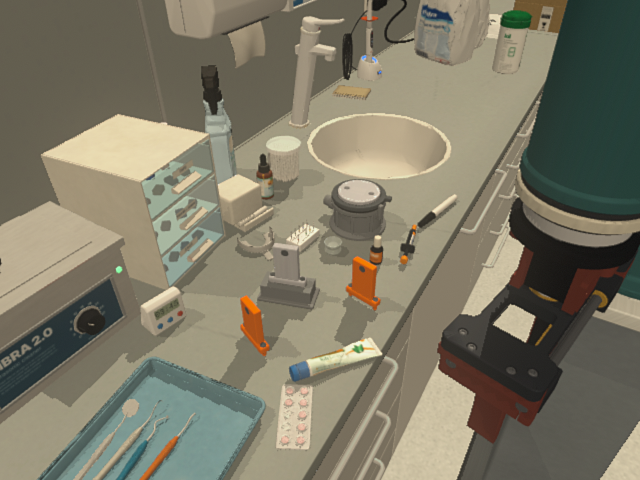

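View pics/crop1.png

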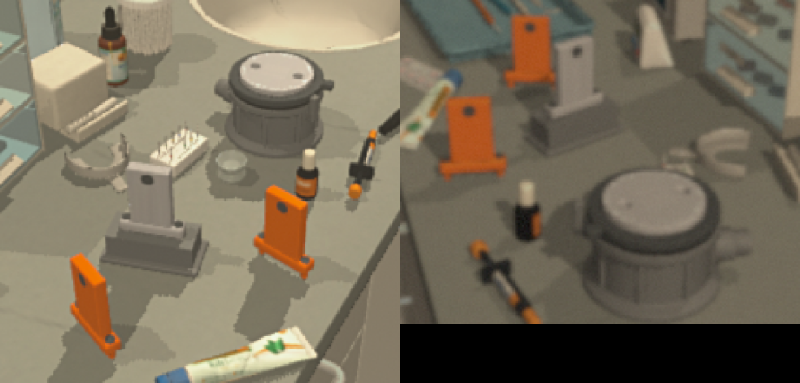

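The scene shows three spanner shapes: the steel one in the stand at (287,265), and orange look-alikes at (252,324) and (366,281). The crop confirms that the bright steel one in the grey stand is the one meant. The collar holes show near (339,200) and (371,194).

```bash
cat >> h.py <<'E'
def circ(P):
    from scipy.optimize import least_squares
    return least_squares(lambda p:np.hypot(P[:,0]-p[0],P[:,1]-p[1])-p[2],[*P.mean(0)[:2],.04],loss="soft_l1",f_scale=.001).x
E
python3 - <<'E'
from h import *
z=np.load("c1.npz")
for n in("scene","side"):
    c={k:z[n+k] for k in("image","range_z","intrinsics","R","t")}
    P=cloud(c);ok=c["range_z"]>0
    near=lambda x,y,r:ok&(np.hypot(P[...,0]-x,P[...,1]-y)<r)
    # collar
    m=near(.477,.15,.07)&(abs(P[...,2]-.078)<.004)
    bright=m&(c["image"].min(-1)>105)
    print(n,"collar px",m.sum(),bright.sum(),"z",np.median(P[bright][:,2]).round(4))
    cs,_=cv2.findContours(bright.astype(np.uint8),cv2.RETR_EXTERNAL,cv2.CHAIN_APPROX_NONE)
    k=max(cs,key=cv2.contourArea)[:,0]
    Q=np.array([pt(c,u,v,.078) for u,v in k]);C=circ(Q);print("circle",C.round(4))
    # holes: dark blobs inside hull
    hull=np.zeros((480,640),np.uint8);cv2.fillPoly(hull,[cv2.convexHull(k)],1);hull=cv2.erode(hull,np.ones((5,5)))
    g=c["image"].mean(-1)
    med=np.median(g[hull>0]);d=((hull>0)&(g<med-25)).astype(np.uint8)
    nn,l,st,ce=cv2.connectedComponentsWithStats(d)
    for i in range(1,nn):
        if st[i,4]>2:
            w=pt(c,*ce[i],.078);print(" hole",ce[i].round(1),st[i,4],w.round(4),"r",np.hypot(*(w[:2]-C[:2])).round(4),"yaw",np.arctan2(*(w[:2]-C[:2])[::-1]).round(3))
    # grip points + head + stand block top
    for nm,lo,hi in(("grip",.048,.11),("gripTop",.1,.112),("stand top",.026,.034),("head",.035,.044)):
        q=P[near(.488,.39,.06)&(P[...,2]>lo)&(P[...,2]<hi)]
        if len(q)>10:
            r=cv2.minAreaRect((q[:,:2]*1000).astype(np.float32));print(nm,len(q),np.round(r[0],1),np.round(r[1],1),round(r[2],1),"zmax",q[:,2].max().round(4))
            w,V=np.linalg.eigh(np.cov(q[:,:2].T));print("   pca yaw",np.arctan2(V[1,1],V[0,1]).round(3), q.mean(0).round(4))
E
```

```text
scene collar px 1037 832 z 0.0788
circle [0.4873 0.1538 0.0409]
 hole [346.4 187.3] 16 [0.5132 0.1531 0.078 ] r 0.026 yaw -0.029
 hole [370.7 193.1] 15 [0.464  0.1489 0.078 ] r 0.0238 yaw -2.932
 hole [359.5 202. ] 6 [0.4686 0.1864 0.078 ] r 0.0376 yaw 2.09
grip 828 [495.7 391.4] [41.4 15.9] 20.0 zmax 0.1077
   pca yaw -2.819 [0.4933 0.3944 0.0814]
gripTop 191 [495.7 390.7] [39.5 15.4] 18.6 zmax 0.1077
   pca yaw -2.835 [0.4946 0.3925 0.1046]
stand top 539 [496.  390.8] [84.4 39.6] 16.4 zmax 0.034
   pca yaw -2.804 [0.4908 0.3975 0.0305]
head 222 [495.  392.8] [62.  15.5] 18.3 zmax 0.044
   pca yaw -2.815 [0.4919 0.3948 0.0403]
side collar px 1381 1280 z 0.0771
circle [0.4865 0.146  0.0389]
grip 598 [494.3 385.2] [41.4 15.3] 9.3 zmax 0.1054
   pca yaw -2.922 [0.4933 0.383  0.0789]
gripTop 90 [494.5 385.9] [40.1 12.3] 13.4 zmax 0.1054
   pca yaw -2.861 [0.4942 0.3851 0.1033]
stand top 309 [495.5 386.1] [85.9 38.5] 12.6 zmax 0.0339
   pca yaw -2.992 [0.4908 0.3787 0.0292]
head 150 [494.8 383.9] [60.2 17.2] 10.5 zmax 0.044
   pca yaw -2.905 [0.4925 0.3822 0.0394]
```

```bash
cat >> h.py <<'E'
from scipy.spatial.transform import Rotation as Ro
def dn(yaw): return (Ro.from_euler("z",yaw)*Ro.from_euler("x",np.pi)).as_quat()
def fpt(c,u,v,z):
    K=c["intrinsics"];x,y=(u-K[0,2])/K[0,0],(v-K[1,2])/K[1,1];r=np.hypot(x,y)+1e-12
    d=c["R"].T@np.array([x/r*np.sin(r),y/r*np.sin(r),np.cos(r)]);o=-c["R"].T@c["t"]
    return o+d*(z-o[2])/d[2]
def fproj(c,X):
    """world points -> fisheye pixels"""
    p=np.asarray(X)@c["R"].T+c["t"];th=np.arctan2(np.hypot(p[...,0],p[...,1]),p[...,2]);ph=np.arctan2(p[...,1],p[...,0])
    K=c["intrinsics"];return np.stack([K[0,0]*th*np.cos(ph)+K[0,2],K[1,1]*th*np.sin(ph)+K[1,2]],-1)
def rectify(c,x,y,z,h=.06,n=400):
    """top-down orthoview of plane z, centre x,y, half-size h; col=+x, row=-y"""
    g=np.linspace(-h,h,n);X,Y=np.meshgrid(x+g,y-g)
    p=fproj(c,np.stack([X,Y,np.full_like(X,z)],-1)).astype(np.float32)
    return cv2.remap(c["image"],p[...,0],p[...,1],cv2.INTER_CUBIC)
E
python3 - <<'E'
from h import *
for y in(.29,.29+np.pi,.29-np.pi):
    print(y,[ (None if (q:=inverse_kinematics(p,dn(y+d))) is None else q.round(2)) if 0 else np.round(inverse_kinematics(p,dn(y+d)) if inverse_kinematics(p,dn(y+d)) is not None else [0],2) for p,d in(([.495,.388,.2],0),([.487,.15,.118],-.26),([.487,.15,.118],-1.7))])
t0=current_clock()
move_ptp([.495,.388,.21],dn(.29));print(current_clock()-t0)
a=capture("wrist");
move_ptp([.487,.15,.21],dn(.03));print(current_clock()-t0)
b=capture("wrist")
for n,c in(("a",a),("b",b)): cv2.imwrite(f"pics/w{n}.png",c["image"]);np.savez(f"w{n}.npz",**c)
A=[rectify(a,.495,.388,.105),rectify(b,.487,.15,.078)]
cv2.imwrite("pics/rect.png",np.hstack(A))
cv2.imwrite("pics/wab.png",np.hstack([cv2.resize(x["image"],(400,300)) for x in(a,b)]))
cv2.imwrite("pics/both.png",np.vstack([np.hstack(A)[50:350],cv2.imread("pics/wab.png")]))
E
```

```text
0.29 [array([ 0.56,  0.42,  1.47, -0.  ,  1.25,  1.84]), array([ 0.16,  0.36,  1.82, -0.  ,  0.96,  1.7 ]), array([0])]
3.431592653589793 [array([ 0.56,  0.42,  1.47,  0.  ,  1.25, -1.31]), array([ 0.16,  0.36,  1.82,  0.  ,  0.96, -1.44]), array([ 0.16,  0.36,  1.82, -0.  ,  0.96,  0.  ])]
-2.851592653589793 [array([ 0.56,  0.42,  1.47,  0.  ,  1.25, -1.31]), array([ 0.16,  0.36,  1.82,  0.  ,  0.96, -1.44]), array([ 0.16,  0.36,  1.82, -0.  ,  0.96,  0.  ])]
1.6999999999999997
2.6917
```

View pics/both.png

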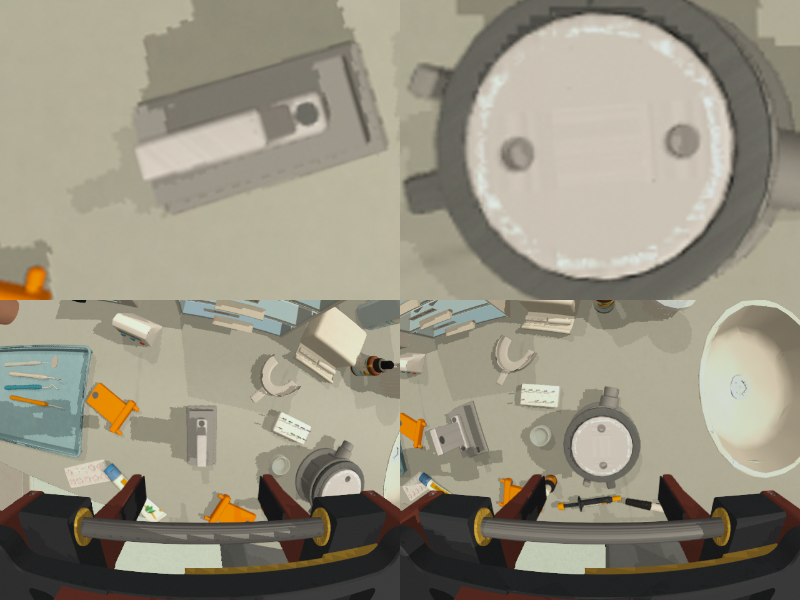

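The wrist views show the spanner in the stand at about the expected place with its yaw near 0.3. The collar holes are at about (517,154) and (682,141) in the ortho view. The post and lug are on the left, at (430,80) and (420,195). Next I take views from a half turn, so averaging cancels the camera offset.

```bash
cat >> h.py <<'E'
def collar(c,x,y,z=.078):
    n=800;h=.06;s=2*h/(n-1)
    g=cv2.cvtColor(cv2.GaussianBlur(rectify(c,x,y,z,h,n),(0,0),2),cv2.COLOR_BGR2GRAY)
    w=lambda p:np.array([x-h+p[0]*s,y+h-p[1]*s])
    br=(g>150).astype(np.uint8);cs,_=cv2.findContours(br,cv2.RETR_EXTERNAL,cv2.CHAIN_APPROX_NONE)
    k=min((q for q in cs if cv2.contourArea(q)>3e4),key=lambda q:np.linalg.norm(q[:,0].mean(0)-n/2))
    C=circ(np.array([w(p) for p in k[:,0]]))
    hull=np.zeros_like(br);cv2.fillPoly(hull,[cv2.convexHull(k)],1)
    yy,xx=np.mgrid[0:n,0:n];rr=np.hypot(x-h+xx*s-C[0],y+h-yy*s-C[1])
    d=((rr<.034)&(rr>.015)&(g<np.median(g[rr<.035])-25)).astype(np.uint8)
    _,l,st,ce=cv2.connectedComponentsWithStats(d);i=1+np.argsort(-st[1:,4])[:2]
    H=[w(ce[j]) for j in i];H.sort(key=lambda p:p[0]);v=H[1]-H[0]
    return C.round(4),np.round(H,4),np.mean(H,0).round(4),np.hypot(*v).round(4),np.arctan2(v[1],v[0]).round(3),(np.sqrt(st[i,4]*4/np.pi)*s).round(4)
def spanner(c,x,y,z=.105):
    n=800;h=.06;s=2*h/(n-1)
    g=cv2.cvtColor(cv2.GaussianBlur(rectify(c,x,y,z,h,n),(0,0),2),cv2.COLOR_BGR2GRAY)
    cs,_=cv2.findContours((g>190).astype(np.uint8),cv2.RETR_EXTERNAL,cv2.CHAIN_APPROX_NONE)
    out=[]
    for k in cs:
        if cv2.contourArea(k)>2000:
            r=cv2.minAreaRect(k);out.append((np.round([x-h+r[0][0]*s,y+h-r[0][1]*s],4),np.round(np.array(r[1])*s,4),round(r[2],1)))
    return out
E
python3 - <<'E'
from h import *
move_ptp([.487,.15,.21],dn(.03+np.pi));d=capture("wrist")
move_ptp([.495,.388,.21],dn(.29+np.pi));e=capture("wrist")
a=dict(np.load("wa.npz"));b=dict(np.load("wb.npz"))
for c in(b,d):
    try: print(*collar(c,.487,.15))
    except Exception as x: print(x)
for c in(a,e): print(spanner(c,.495,.388))
np.savez("wd.npz",**d);np.savez("we.npz",**e)
cv2.imwrite("pics/r2.png",np.hstack([rectify(e,.495,.388,.105),rectify(d,.487,.15,.078)]))
print(current_position(),current_clock())
E
```

```text
[0.4868 0.1509 0.0397] [[0.462  0.1486]
 [0.5116 0.1526]] [0.4868 0.1506] 0.0498 0.081 [0.0108 0.0107]
[0.486  0.1509 0.0397] [[0.4614 0.1486]
 [0.511  0.1526]] [0.4862 0.1506] 0.0498 0.08 [0.0109 0.0108]
[(array([0.4952, 0.3888]), array([0.0099, 0.0378]), 73.8)]
[(array([0.5378, 0.3328]), array([0.014 , 0.0067]), 28.4), (array([0.4944, 0.3887]), array([0.0101, 0.0379]), 73.5)]
[0.49513702 0.38638557 0.20992914] 7.5333
```

View pics/r2.png

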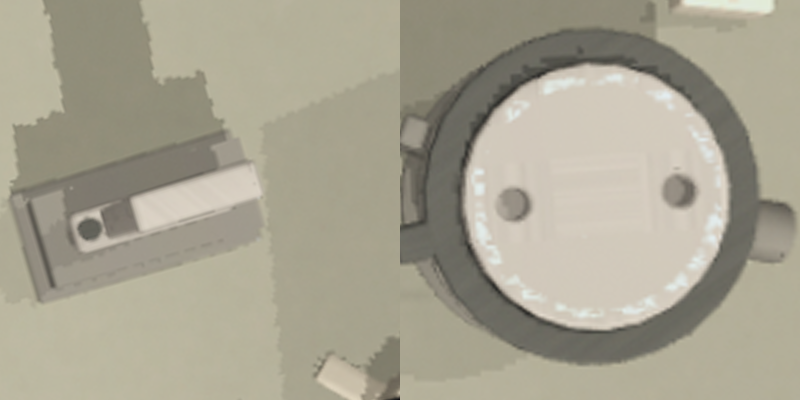

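Run:
```python
from h import *
print(current_position())
Y=.285+np.pi
move_ptp([.4948,.3888,.15],dn(Y));move_gripper(.05)
print(current_position())
print(servo_line([.4948,.3888,.058],dn(Y),rate=.08,contact_N=6));sleep(.3)
print(current_position(),Ro.from_quat(current_orientation()).as_euler("xyz"),current_force())
move_gripper(0);sleep(.2)
print("gap",current_finger_gap(),current_grip_force(),current_position(),current_force().round(2),current_torque().round(2))
servo_line([.4948,.3888,.15],dn(Y),rate=.08);sleep(.2)
print("gap",current_finger_gap(),current_position(),current_force().round(2),current_torque().round(3),current_clock())
c=capture("side");cv2.imwrite("pics/side2.png",c["image"][150:330,200:440])
```

```text
[0.49513702 0.38638557 0.20992914]
[0.49471115 0.38884237 0.14998513]
False
[0.49498243 0.38890256 0.05832619] [ 3.14144107e+00  5.69539480e-04 -2.85659389e+00] [ 0.52169762  0.66450729 -0.58481249]
gap 0.011810781307124105 29.99988555908203 [0.4947964  0.38883469 0.05798308] [-0.22  1.13 -1.07] [0.14 0.02 0.02]
gap 0.011885433844899733 [0.49454297 0.38864068 0.14947194] [-0.82  0.13 -2.51] [ 0.04   0.042 -0.013] 12.6083
```

Run:
```python
from h import *
Y=.081+np.pi;X=[.4865,.1507]
move_ptp(X+[.15],dn(Y));sleep(.3)
c=capture("scene");s=capture("side")
cv2.imwrite("pics/pre.png",np.hstack([cv2.resize(c["image"][100:260,260:460],(400,320),interpolation=3),cv2.resize(s["image"][190:350,250:450],(400,320),interpolation=3)]))
servo_line(X+[.120],rate=.06);sleep(.2)
print(current_position(),current_force().round(2),current_torque().round(3))
hit=servo_line(X+[.107],rate=.015,contact_N=3);sleep(.2)
print(hit,current_position(),current_force().round(2),current_torque().round(3),current_clock())
```

```text
[0.48684563 0.15074587 0.12037094] [-0.29  0.6  -1.19] [-0.016 -0.005  0.011]
False [0.48653768 0.15071284 0.107082  ] [ 0.57 -0.3  -1.3 ] [ 0.061  0.035 -0.017] 16.0667
```

View pics/pre.png

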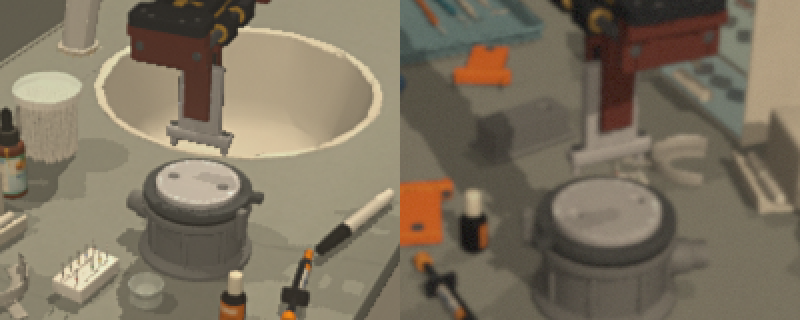

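The picture shows the spanner held straight above the collar, and the descent met no force. Now I turn it in small steps, watching the moment.

Run:
```python
from h import *
X=[.4865,.1507,.107];y=.081
t0=current_clock();L=[]
while y>-1.15:
    y-=.04
    servo_line(X,dn(y+np.pi),rate=.15)
    tz=np.mean([current_torque()[2] for _ in range(3)]);f=current_force()
    L.append((round(y,3),round(float(tz),3),f.round(1).tolist(),round(current_clock()-t0,2)))
    if abs(tz)>.52: 
        sleep(.15);tz=current_torque()[2];L.append(("chk",round(float(tz),3)))
        if abs(tz)>.5: break
for l in L: print(*l)
sleep(.2);e=Ro.from_quat(current_orientation()).as_euler("xyz");print(current_position(),e,current_torque().round(3))
```

```text
0.041 -0.03 [-0.5, -0.2, -2.2] 0.25
0.001 0.076 [0.1, 2.9, -2.3] 0.5
-0.039 0.167 [0.3, 2.5, -1.3] 0.75
-0.079 0.071 [-0.4, 4.4, -1.5] 1.0
-0.119 0.078 [-0.1, 3.6, -2.0] 1.25
-0.159 0.039 [-0.2, 4.9, -1.9] 1.5
-0.199 0.094 [-0.3, 4.2, -1.0] 1.75
-0.239 0.09 [0.1, 3.5, -1.6] 2.0
-0.279 0.103 [0.6, 4.2, -1.1] 2.25
-0.319 0.132 [-0.1, 3.6, -0.7] 2.5
-0.359 0.155 [-1.8, 4.4, -1.5] 2.75
-0.399 0.159 [-0.2, 4.8, -1.9] 3.0
-0.439 0.122 [-0.2, 4.1, -0.4] 3.25
-0.479 0.145 [0.1, 4.6, -0.6] 3.5
-0.519 0.285 [-0.1, 5.9, -1.3] 3.75
-0.559 0.228 [0.2, 7.2, -1.3] 4.0
-0.599 0.242 [-0.4, 6.2, -2.1] 4.25
-0.639 0.231 [-0.1, 5.4, -1.6] 4.5
-0.679 0.257 [-0.7, 7.1, -2.0] 4.75
-0.719 0.247 [0.5, 6.6, -1.6] 5.0
-0.759 0.279 [-0.1, 6.5, -2.7] 5.25
-0.799 0.25 [0.1, 6.0, -3.1] 5.5
-0.839 0.232 [-1.2, 6.6, -1.9] 5.75
-0.879 0.266 [-0.5, 7.3, -3.0] 6.0
-0.919 0.239 [0.2, 7.0, -2.4] 6.25
-0.959 0.508 [-0.1, 7.1, -3.1] 6.5
-0.999 0.804 [0.4, 7.6, -2.2] 6.75
chk 0.77
[0.48677269 0.15112283 0.10709183] [3.14081608e+00 2.94603249e-05 2.14524400e+00] [1.356 0.088 0.773]
```

The moment plateaued at about 0.25 N m with the ring carried along, then climbed sharply after yaw −0.94, so the stop is reached. Now I ease off, lift and check.

Run:
```python
from h import *
X=[.4865,.1507,.107];y=-.999
for k in range(6):
    y+=.02;servo_line(X,dn(y+np.pi),rate=.15);f,t=current_force(),current_torque();print(round(y,3),f.round(1),t.round(2))
    if abs(t[2])<.06: break
sleep(.2);print("gap",current_finger_gap())
servo_line(X[:2]+[.125],dn(y+np.pi),rate=.03);f=current_force();print(f.round(1),current_torque().round(2))
servo_line(X[:2]+[.16],dn(y+np.pi),rate=.1)
c=capture("scene");s=capture("side")
cv2.imwrite("pics/post.png",np.hstack([cv2.resize(c["image"][100:260,260:460],(400,320),interpolation=3),cv2.resize(s["image"][190:350,250:450],(400,320),interpolation=3)]))
print(y,current_clock())
```

```text
-0.979 [-0.2  5.7 -1.5] [1.34 0.05 0.65]
-0.959 [ 0.1  7.1 -1.6] [1.37 0.05 0.47]
-0.939 [ 0.3  6.6 -2.3] [1.39 0.06 0.14]
-0.919 [-0.8  6.  -1. ] [1.16 0.09 0.07]
-0.899 [ 0.1  4.9 -1.8] [0.92 0.15 0.06]
gap 0.011895456271491288
[-0.3  0.2 -1.9] [-0.05  0.    0.04]
-0.8989999999999999 25.9667
```

View pics/post.png

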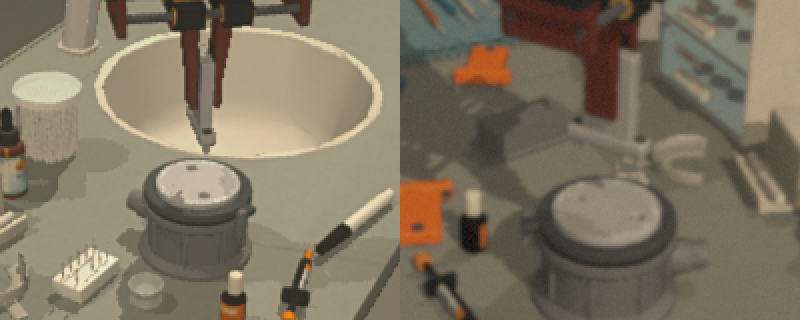

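The picture shows the lug against the post at (245,208), and the spanner still straight in the grip. Now it goes back to the stand.

Run:
```python
from h import *
Y=.285+np.pi;X=[.4948,.3888]
move_ptp(X+[.15],dn(Y));sleep(.3)
servo_line(X+[.078],rate=.08);sleep(.2);print(current_position(),current_force().round(1))
h=servo_line(X+[.0575],rate=.02,contact_N=4);sleep(.2)
print(h,current_position(),current_force().round(2),current_torque().round(2),current_clock())
```

```text
[0.49515336 0.38901875 0.07860243] [-0.8 -0.1 -2.7]
True [0.49461673 0.38868698 0.05797667] [-0.69  0.41  5.51] [ 0.03 -0.04 -0.03] 29.5917
```

Run:
```python
from h import *
Y=.285+np.pi;X=[.4948,.3888]
move_gripper(.05);sleep(.2)
servo_line(X+[.21],dn(Y),rate=.12);sleep(.3)
e=capture("wrist");print(spanner(e,.495,.388))
move_ptp([.4865,.1507,.21],dn(.03+np.pi));sleep(.2);d=capture("wrist")
cv2.imwrite("pics/r3.png",np.hstack([rectify(e,.495,.388,.105),rectify(d,.487,.15,.07,h=.075)]))
c=capture("scene");P=cloud(c);m=(np.hypot(P[...,0]-.4948,P[...,1]-.39)<.05)&(c["range_z"]>0);print("ztop",P[m][:,2].max())
print(current_clock())
```

```text
[(array([0.5382, 0.3338]), array([0.0147, 0.008 ]), 30.4), (array([0.4945, 0.3877]), array([0.0108, 0.0382]), 74.5)]
ztop 0.10778554039294375
33.5667
```

View pics/r3.png

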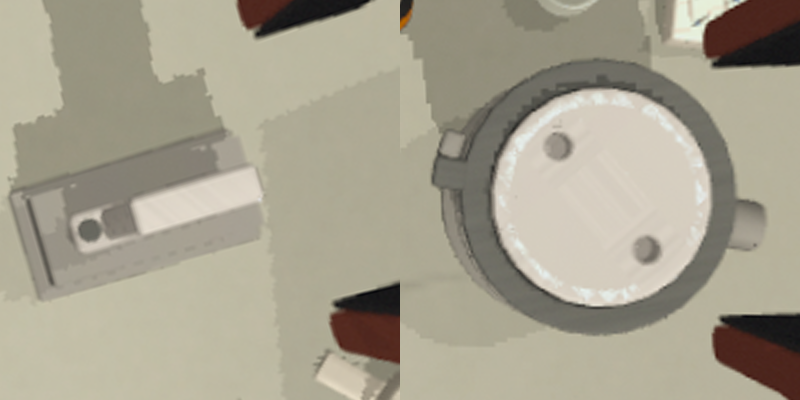

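The spanner is upright in the stand, with the same top height (0.108) and position as at the start. The lug is against the stop post at (450,160), so I hand in.

```bash
python3 -c "
from bench import *
print(close_job())"
```

```text
the job is handed in; nothing more can be done
None
```

I turned the lock ring clockwise to its stop with the pin spanner and put the spanner back upright in its stand. The job is handed in, at about 34 s on the robot's clock; the verdict was not shown.

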